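Measure a fired test plug in the tapered shrinkage gauge

ROBOT

A 6-joint arm with a two-finger parallel gripper is mounted at the origin on the work surface. World frame = base frame: x ahead of the robot, y to its left, z up, the work surface at z = 0. Lengths are in mm, angles in rad, forces in N, time in s.
With the tool pointing down it reaches from about 250 to 800 mm from the base axis. Payload 3.9 kg.
Tool frame: the origin (TCP) lies at the very end of the fingers, on their centre line; the grasp point (between the pads) lies 19 mm behind it; z points along the fingers, y is the line along which they close (so a half turn about z gives the same grasp; the last joint's range is limited). The gripper opens to 85 mm and grips with 20 to 120 N. Pads are 22 mm wide; open, the fingers measure 114 mm over their backs; the gripper's body (76 mm by 85 mm) begins 54 mm behind the grasp point. The pads swing forward as they close: fully open they stand 13 mm farther back than shut.
Start: joints at [1.158, 0.26, -0.138, 1.173, 0, 1.571], TCP at [210.612, 480.893, 231.304] pointing down, gripper open.
Joint ranges: [-2.78, 2.78], [-0.83, 1.72], [-1.28, 1.37], [-1.9, 2.12], [-1.57, 1.48], [-3.14, 3.14]. Speed limits (rad/s): [2.57, 2.57, 3.14, 3.14, 3.14, 3.14].

INTERFACE

Orientations are given as [roll, pitch, yaw] about the fixed x, y, z axes, in that order (R = Rz(yaw) Ry(pitch) Rx(roll)).
In Python, from rig import sense, snapshot, close_job gives the robot as it stands.
- The arm moves only by the shell command python3 -m inch 'ROWS' [FORCE]. ROWS is JSON, a list of rows, each a list of 5 numbers: the gripper command: -1 is fully open, 1 is shut, values between are in proportion, then the shift along the tool's x, y, z in cm, then the turn about the tool's z in degrees. In form: [[jaw, x, y, z, spin], ...]. A call has 1 to 12 rows; each row is the pose to reach, as a shift and turn from the pose commanded when the call began, along the tool's axes at that moment; what a row does not reach only later rows make up. A row lasts 1/10 s, in which the tool goes at most 50 mm and 8.59 degrees, less where a joint would pass 70% of its speed; a pose out of reach is approached as far as the arm can. A call with a gripper value outside its range is refused whole. The fingers move at their own pace and stop on an object; FORCE is the grip in N (left out, the last holds). Time passes only in rows, so rows that repeat a pose let the fingers close. It gives the time, the measured TCP pose, the force, the opening and the grip force at its end, in the units of the state.
- sense(): the state, without advancing time (a new reading comes with each control period).
- snapshot(name): name is "scene" or "top" or "wrist"; returns a dict with "image" (384x512x3 uint8, red, green, blue), "camera_matrix" (3x3 intrinsics, pixels), "D" ([k1, k2, p1, p2, k3] as OpenCV has them; the pictures are not rectified), "R" (3x3) and "t" (3): a world point X has camera coordinates R X + t; the wrist camera has in their place "T_tool_cam" (4x4, takes a point from camera to tool coordinates, whose origin is the TCP and whose axes are the flange's). Camera axes: x right, y down, z forward; pixel columns grow to the right and rows downward; lengths in mm; the calibration is good to about 2 mm. A picture is of the moment at which its call begins: read the wrist's pose just before it. There is no depth.
- close_job(): hands the job in; it is judged then, once.
The state is a dict: "time_s": time; "qpos": joint angles; "joint_vel": joint speeds; "effort": joint torques, N m; "position": TCP position; "ee_rot": TCP orientation; "wrist_force": force on the tool from outside, world axes, zero at the start; "moment": the same for the moment, N m; "grip_width": finger opening in mm; "gripper_force": force on a finger pad.
Only numpy, scipy, OpenCV 4.12 (cv2) and the standard library are available. Lean on these libraries where they do the work, as an engineer would, in place of code of your own. Each camera call takes 0.05 s, during which the arm holds its last target. There are 200 camera calls.

TASK

Stand the blue-topped test plug on the white patch at the wide end of the tapered shrinkage gauge, slide it gently along the board into the narrowing slot until it wedges firmly between both fences, and leave it jammed there, upright. Then record where it stopped: slide the red pointer along its rail until it is level with the middle of the plug. Do not force anything, and leave the other plugs, the jar and the tiles alone.

Things in the scene. Friction and masses are not known exactly. Their poses are not given: they have to be found in the camera images.
- plug_blue_center (a point): Centre (half-way up) of the loose test plug with the blue top: an upright fired-clay cylinder, 40 mm in diameter and 50 mm high, about 140 g, white with its top 13 mm blue. It starts standing on the table. z axis up.
- gauge: Tapered gauge, fixed: a plywood board 210 mm (x) by 190 mm (y), 10 mm thick, with two aluminium fences and a pointer rail. Origin on the table surface, on the slot's middle line. x runs along the slot from the wide mouth to the narrow end, z up. The board spans x -115 to +95 mm, y -115 to +75 mm.
- patch (a point): Centre of the white patch at the wide end of the board, where a plug is stood: 55 mm (x) by 70 mm (y), level with the board's top, 10 mm above the table, at x = -80 mm, y = 0 of the gauge. Axes as the gauge's.
- slot (a point): Middle of the slot, on the board's top, at gauge x = +30 mm, y = 0. The fences span gauge x -50 to +75 mm, one each side, 12 mm thick, tops 26 mm above the table; the gap narrows evenly from about 56 to 31 mm. The +y fence is adjustable (set up to 5 mm in or out), so a 40 mm plug wedges up to 32 mm off along x, 3 mm in y: feel for it.
- fence_a: The fixed aluminium fence, at -y of the slot, rigid, 16 mm high. Its frame is the gauge's own (same origin and axes), not on the fence itself. Do not press the plug on either fence with more than 20 N; a push of 6 to 12 N along the slot jams it well.
- pointer_grip (a point): Middle of the red grip of the pointer: a block 14 mm along the slot, 16 mm across, 34 mm high, its centre 37.5 mm, foot 20.5 mm and top 54.5 mm above the table, on a black carriage (14 x 22 mm) on the rail at y = -85 mm of the gauge. A thin red needle runs from it towards the slot, above the carriage. Axes as the gauge's. The pointer reads right when this point has the same gauge x as the plug's centre.
- pointer (a joint): Travel of the pointer along the gauge's +x, 0 to 0.16 m; at 0 the grip is at x = -85 mm of the gauge. It stays where it is left; sliding it takes about 1.2 N.
- plug_green_center (a point): Centre of a like plug with a green top, 40 mm in diameter, 50 mm high, standing on the table; leave alone.
- plug_rust_center (a point): Centre of a like plug with a rust-red top, 40 mm in diameter, 50 mm high, standing on the table; leave alone.
- jar_center (a point): Centre of a closed blue glaze jar with black lid, 64 mm in diameter, 75 mm high; leave alone.
- tiles_center (a point): Centre of a stack of white tiles, 50 x 50 x 22 mm; leave alone.

How it is judged:
By the outcome, as a careful person would: the job done as asked, in the order asked, and still so for the second after the job is handed in, with the robot touching nothing.
It also fails if it takes over 69 s, if anything falls off the work surface, if the arm or the gripper's body presses on something with over 40 N, if the wrist force passes 120 N, or if a joint passes its speed limit or range.

## Working session

There is one attempt and no reset: what is moved stays moved. The work goes in short steps, Python scripts to look and compute and a shell command to move; the robot and the scene stay as the last step left them, time stands still between calls to the robot, and variables do not carry over. Pictures are saved under pics/ and viewed, at most 10 in all, crops included, and the job is handed in when it is done.

```bash
ls; mkdir -p pics; cat > h.py <<'E'
import numpy as np, cv2
from rig import sense, snapshot
def save(s,n): cv2.imwrite(f'pics/{n}.png', s['image'][:,:,::-1])
def ray(s,px):
    K=np.array(s['camera_matrix'],float);D=np.array(s['D'],float)
    u=cv2.undistortPoints(np.array(px,float).reshape(-1,1,2),K,D).reshape(-1,2)
    d=np.c_[u,np.ones(len(u))]
    R=np.array(s['R']);t=np.array(s['t'])
    return -R.T@t, d@R
def onz(s,px,z):
    o,d=ray(s,px); return o+d*((z-o[2])/d[:,2])[:,None]
E
python3 - <<'E'
from h import *
st=sense();print({k:np.round(v,3).tolist() for k,v in st.items()})
a=snapshot('top');b=snapshot('scene')
cv2.imwrite('pics/top1.png',a['image'][:,:,::-1]);save(b,'scene1')
np.savez('top.npz',**a);np.savez('scene.npz',**b)
for s in(a,b):print(-np.array(s['R']).T@np.array(s['t']))
E
```

```text
pics
{'time_s': 0.0, 'qpos': [1.158, 0.261, -0.139, 1.173, -0.0, 1.571], 'joint_vel': [0.001, -0.0, 0.0, -0.001, -0.001, -0.0], 'effort': [-0.0, -40.568, 25.392, 0.019, 0.0, 0.0], 'position': [210.353, 480.264, 230.451], 'ee_rot': [-3.14, 0.0, 2.729], 'wrist_force': [0.435, -0.038, 0.524], 'moment': [-0.01, 0.07, 0.055], 'gripper_force': 0.0, 'grip_width': 85.555}
[491.90149381   7.15916429 952.87052677]
[1199.35511732  -76.25185117 1026.44972791]
```

View pics/top1.png

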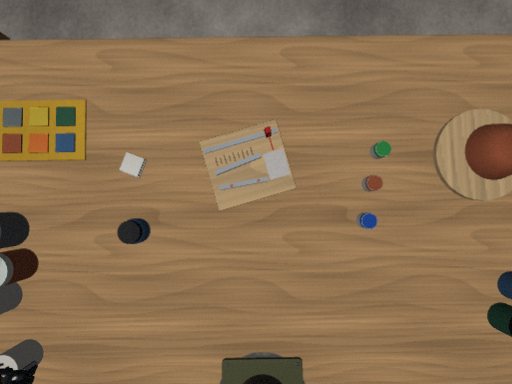

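View pics/scene1.png

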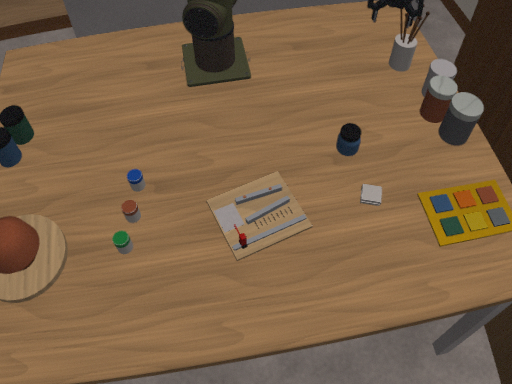

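Top view: the blue plug is at about (369,220), the patch at about (277,165) and the red grip at about (268,132). The slot runs leftwards (world +y), and the board corners are near (200,143), (276,122), (296,188) and (220,209). The scene view shows the same layout.

```bash
python3 - <<'E'
from h import *
a=dict(np.load('top.npz'));b=dict(np.load('scene.npz'))
def blob(s,lo,hi,box):
    h=cv2.cvtColor(s['image'],cv2.COLOR_RGB2HSV);m=cv2.inRange(h,np.array(lo),np.array(hi))
    x0,y0,x1,y1=box;k=np.zeros_like(m);k[y0:y1,x0:x1]=m[y0:y1,x0:x1]
    n,l,st,c=cv2.connectedComponentsWithStats(k);i=1+st[1:,4].argmax();print(st[i],c[i].round(1));return c[i],(l==i)
c,_=blob(a,(105,150,120),(125,255,255),(350,200,390,240));print('blue top',onz(a,c,50))
c2,_=blob(b,(105,150,120),(125,255,255),(120,165,150,195));print('blue scene',onz(b,c2,50))
c,m=blob(a,(0,0,170),(180,60,255),(255,145,300,185))
r=cv2.minAreaRect(np.argwhere(m)[:,::-1].astype(np.float32));print(r);print('patch',onz(a,[r[0]],10));print(onz(a,cv2.boxPoints(r),10).round(1))
C=onz(a,[(200,143),(276,122),(296,188),(220,209)],10);print(C.round(1))
ex=(C[0]+C[3]-C[1]-C[2]);print('yaw',np.degrees(np.arctan2(ex[1],ex[0])),'len',np.linalg.norm(ex)/2)
c,_=blob(a,(0,150,100),(8,255,255),(255,115,280,140));print('grip',onz(a,c,50))
im=cv2.resize(a['image'][110:220,190:306],None,fx=5,fy=5,interpolation=cv2.INTER_CUBIC);cv2.imwrite('pics/gauge.png',im[:,:,::-1])
E
```

```text
[362 214  14  14 155] [368.9 220.5]
blue top [[ 452.61395406 -272.03058368   50.        ]]
[128 170  13  10 110] [133.9 174.5]
blue scene [[ 449.7861202  -270.27495329   50.        ]]
[266 153  20  26 145] [274.3 168.2]
((274.40020751953125, 165.8809051513672), (22.93043327331543, 16.861974716186523), 76.60750579833984)
patch [[596.60322515 -40.655625    10.        ]]
[[621.2 -12.5  10. ]
 [631.  -55.7  10. ]
 [572.1 -68.7  10. ]
 [562.4 -25.6  10. ]]
[[659.4 153.9  10. ]
 [712.7 -46.6  10. ]
 [537.9 -96.2  10. ]
 [485.7 102.6  10. ]]
yaw 104.80448296260849 len 206.50970512985833
[265 127   6   6  29] [267.2 129.6]
grip [[684.35912455 -21.96310828  50.        ]]
```

View pics/gauge.png

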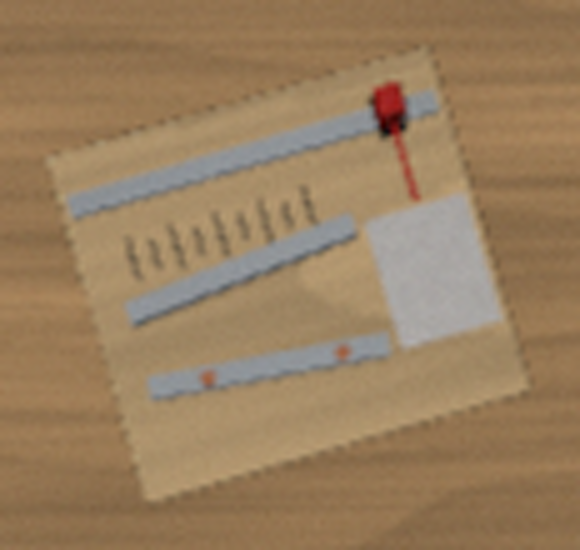

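```bash
cat >> h.py <<'E'
from scipy.spatial.transform import Rotation as Ro
def wrist():
    st=sense();s=snapshot('wrist');T=np.array(s['T_tool_cam'])
    Rt=Ro.from_euler('xyz',st['ee_rot']).as_matrix();p=np.array(st['position'])
    Rc=Rt@T[:3,:3];o=Rt@T[:3,3]+p
    s['R']=Rc.T;s['t']=-Rc.T@o
    return s
def togo(p,yawdeg=None):
    st=sense();Rt=Ro.from_euler('xyz',st['ee_rot']).as_matrix()
    d=Rt.T@(np.array(p)-st['position'])/10
    sp=0 if yawdeg is None else -((yawdeg-np.degrees(st['ee_rot'][2])+180)%360-180)
    print('rows cm',d.round(2),'spin',round(sp,2))
def fit(gp,wp):
    g=np.array(gp,float);w=np.array(wp)[:,:2];gm,wm=g.mean(0),w.mean(0)
    H=(g-gm).T@(w-wm);a=np.arctan2(H[0,1]-H[1,0],H[0,0]+H[1,1])
    R=np.array([[np.cos(a),-np.sin(a)],[np.sin(a),np.cos(a)]]);o=wm-R@gm
    print('gauge',o.round(1),np.degrees(a).round(2),'res',(w-(g@R.T+o)).round(1).tolist());return o,a
def g2w(o,a,x,y): return np.array([o[0]+x*np.cos(a)-y*np.sin(a),o[1]+x*np.sin(a)+y*np.cos(a)])
E
python3 - <<'E'
from h import *
a=dict(np.load('top.npz'))
P=np.array([(48,157),(430,45),(530,387),(148,500),(366,224),(463,194),(502,318),(403,348)],float)
P=(P+.5)/5-.5+[190,110]
G=[(95,-115),(-115,-115),(-115,75),(95,75),(-52.5,-35),(-107.5,-35),(-107.5,35),(-52.5,35)]
o,y=fit(G,onz(a,P,10));print('patch',g2w(o,y,-80,0),'grip',g2w(o,y,-85,-85))
togo([450,-271,180],np.degrees(y)+90)
E
```

```text
gauge [580.6  32.7] 105.69 res [[-0.9, 0.7], [-0.7, 1.2], [1.0, 3.1], [1.4, 0.8], [-1.3, -2.3], [-1.0, -0.5], [0.9, -1.0], [0.6, -1.9]]
patch [602.26983855 -44.28152878] grip [685.45528445 -26.11062926]
rows cm [-52.09 -59.2    5.16] spin -39.34
```

```bash
python3 -m inch '[[-1,-4,-4,0.5,-3],[-1,-8,-9,1,-8],[-1,-11,-12.5,1.5,-14],[-1,-14,-16,2,-20],[-1,-17,-19.5,2.5,-26],[-1,-20,-23,3,-32],[-1,-23.5,-26.5,3.5,-39.3],[-1,-26.5,-30,4,-39.3],[-1,-30,-34,4.5,-39.3],[-1,-33.5,-38,5,-39.3],[-1,-37,-42,5,-39.3],[-1,-40,-45.5,5,-39.3]]' && python3 - <<'E'
from h import *
togo([450,-271,180],105.69+90)
E
```

```text
time_s: 1.3
position: [388.2, -78.9, 181.2]
ee_rot: [3.141, -0.0, -2.869]
wrist_force: [1.8, 0.4, 0.4]
grip_width: 85.0
gripper_force: 0.0
rows cm [ -0.78 -20.17   0.11] spin -0.07
```

```bash
python3 -m inch '[[-1,-0.2,-4,0,0],[-1,-0.3,-8,0,0],[-1,-0.5,-12,0,0],[-1,-0.7,-16,0,0],[-1,-0.8,-19,0,0],[-1,-0.8,-20.2,0,0],[-1,-0.8,-20.2,0,0],[-1,-0.8,-20.2,0,0]]' && python3 - <<'E'
from h import *
s=wrist();save(s,'w1')
h=cv2.cvtColor(s['image'],cv2.COLOR_RGB2HSV);m=cv2.inRange(h,np.array((105,150,90)),np.array((125,255,255)))
n,l,st,c=cv2.connectedComponentsWithStats(m);i=1+st[1:,4].argmax();print(st[i],c[i],-s['R'].T@s['t'])
p=onz(s,[c[i]],50)[0];print(p);togo([p[0],p[1],100],195.69)
E
```

```text
time_s: 2.1
position: [449.7, -268.0, 181.0]
ee_rot: [3.14, -0.001, -2.868]
wrist_force: [-1.0, 0.4, -0.1]
grip_width: 85.4
gripper_force: 0.0
[ 236  169   38   37 1084] [254.83856089 186.66051661] [ 386.15580489 -286.85883727  323.96253134]
[ 451.86991704 -271.55025553   50.        ]
rows cm [-0.11 -0.45  8.12] spin 0.01
```

View pics/w1.png

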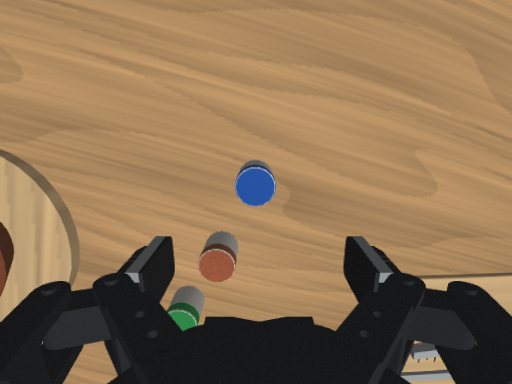

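The blue top is at (255,187), which puts the plug at world (452,-271.5). The jaws straddle it and clear the rust plug at (217,265).

```bash
python3 -m inch '[[-1,-0.1,-0.4,3,0],[-1,-0.1,-0.4,6,0],[-1,-0.1,-0.4,9,0],[-1,-0.1,-0.4,12,0],[-1,-0.1,-0.4,14.5,0],[-1,-0.1,-0.4,16,0],[-1,-0.1,-0.4,16,0],[0.3,-0.1,-0.4,16,0],[0.6,-0.1,-0.4,16,0],[0.6,-0.1,-0.4,16,0],[0.6,-0.1,-0.4,16,0],[0.6,-0.1,-0.4,16,0]]' 30
```

```text
time_s: 3.35
position: [453.6, -272.9, 22.9]
ee_rot: [-3.14, 0.002, -2.868]
wrist_force: [0.1, 1.1, 5.9]
grip_width: 39.2
gripper_force: 30.1
```

```bash
python3 -m inch '[[0.6,0,0,0,0],[0.6,0,0,0,0],[0.6,0,0,0,0],[0.6,0,0,-1,0],[0.6,0,0,-3,0],[0.6,0,0,-6,0],[0.6,0,0,-6,0]]' && python3 - <<'E'
from h import *
print(sense()['position']);togo([602.3,-44.3,80],195.69)
E
```

```text
time_s: 4.05
position: [455.3, -274.5, 85.6]
ee_rot: [-3.136, 0.005, -2.869]
wrist_force: [0.6, -0.8, -1.3]
grip_width: 39.2
gripper_force: 30.5
[ 455.32811857 -274.49661335   85.55360497]
rows cm [-20.36  18.21   0.56] spin -0.05
```

```bash
python3 -m inch '[[0.6,-1,1,-2,0],[0.6,-4,3.5,-4,0],[0.6,-7,6,-6,0],[0.6,-10,9,-6.5,0],[0.6,-13,12,-6.5,0],[0.6,-16,14.5,-6.5,0],[0.6,-18.5,17,-6.5,0],[0.6,-20,18,-6.5,0],[0.6,-20.4,18.2,-6.5,0],[0.6,-20.4,18.2,-6.5,0],[0.6,-20.4,18.2,-6.5,0]]' && python3 - <<'E'
from h import *
s=wrist();save(s,'w2');np.savez('w2.npz',**s)
E
```

```text
time_s: 5.15
position: [599.0, -43.8, 146.1]
ee_rot: [-3.141, -0.002, -2.87]
wrist_force: [0.3, 0.9, -1.4]
grip_width: 39.1
gripper_force: 30.7
```

View pics/w2.png

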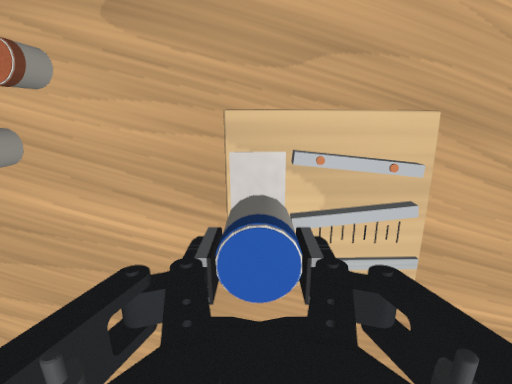

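The far board corners are at (225,110) and (440,111), the patch corners at (230,152) and (285,152), and both fences are in view, with the plug held upright at (259,260).

```bash
python3 - <<'E'
from h import *
s=dict(np.load('w2.npz'))
g=cv2.cvtColor(s['image'],cv2.COLOR_RGB2GRAY)
P=np.array([(225,110),(440,111),(230,152),(285,152)],np.float32).reshape(-1,1,2)
Q=cv2.cornerSubPix(g,P.copy(),(4,4),(-1,-1),(3,30,.01)).reshape(-1,2);print(Q.tolist())
o,a=fit([(-115,75),(95,75),(-107.5,35),(-52.5,35)],onz(s,Q,10))
# fence inner top edges (z 26)
R=np.array([[np.cos(a),np.sin(a)],[-np.sin(a),np.cos(a)]])
F=onz(s,[(294,162),(424,174),(293,213),(416,203)],26)[:,:2];print('inner edges gauge',((F-o)@R.T).round(1).tolist())
c=onz(s,[(259,262)],156)[0];print('plug top approx',c, 'tcp in gauge',R@(np.array(sense()['position'])[:2]-o))
p=g2w(o,a,-80,0);print(p);togo([p[0],p[1],36],np.degrees(a)+90)
cv2.imwrite('pics/c.png',cv2.resize(s['image'][135:235,220:440],None,fx=3.6,fy=3.6,interpolation=cv2.INTER_CUBIC)[:,:,::-1])
E
```

```text
[[224.49652099609375, 110.21965789794922], [440.2320861816406, 111.45442199707031], [230.0, 152.0], [285.4861145019531, 151.4048614501953]]
gauge [579.9  33.7] 105.58 res [[0.0, 2.6], [-0.3, -0.1], [0.3, -0.7], [-0.0, -1.8]]
inner edges gauge [[-47.6, 27.6], [77.6, 16.8], [-47.0, -22.2], [73.8, -12.1]]
plug top approx [605.32974157 -42.41660972 156.        ] tcp in gauge [-79.83426072   2.47913377]
[601.41229726 -43.32167975]
rows cm [-0.26 -0.02 11.03] spin -0.04
```

View pics/c.png

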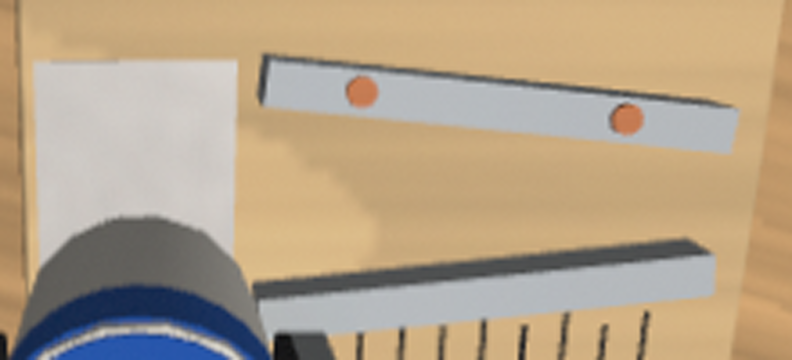

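The far fence's inner edge runs (262,104)–(733,153) in the crop and the near one (255,300)–(712,253). That makes the gap about 53→28 mm, so the +y fence is set in and I expect a wedge near x≈+13, y≈-1.

```bash
python3 -m inch '[[0.6,-0.3,0,3,0],[0.6,-0.3,0,6,0],[0.6,-0.3,0,8.5,0],[0.6,-0.3,0,10,0],[0.6,-0.3,0,10.6,0],[0.6,-0.3,0,10.8,0],[0.6,-0.3,0,10.8,0],[0.6,-0.3,0,10.8,0]]'; python3 - <<'E'
from h import *
s=dict(np.load('w2.npz'))
h=cv2.cvtColor(s['image'],cv2.COLOR_RGB2HSV);m=cv2.inRange(h,np.array((105,150,150)),np.array((125,255,255)))
n,l,st,c=cv2.connectedComponentsWithStats(m);i=1+st[1:,4].argmax();print(st[i],c[i])
p=onz(s,[c[i]],173)[0];print('plug-tcp at w2 (world)',p[:2]-[599,-43.8])
a=np.radians(105.6);R=np.array([[np.cos(a),np.sin(a)],[-np.sin(a),np.cos(a)]]);print('gauge axes',R@(p[:2]-[599,-43.8]));
q=[sense() for _ in range(1)][0];print('tcp gauge',R@(np.array(q['position'])[:2]-[579.9,33.7]))
E
```

```text
time_s: 6.0
position: [603.8, -42.0, 39.7]
ee_rot: [-3.141, 0.002, -2.869]
wrist_force: [-0.1, -0.0, -1.9]
grip_width: 39.0
gripper_force: 30.7
[ 218  228   83   74 4851] [258.63121006 264.62069676]
plug-tcp at w2 (world) [-1.28764092 -0.94923984]
gauge axes [-0.56800012  1.49547694]
tcp gauge [-79.34236824  -2.69793681]
```

```bash
python3 -m inch '[[0.6,0,0,0.2,0],[0.6,0,0,0.4,0],[0.6,0,0,0.4,0],[0.6,0,0,0.4,0]]'; python3 -m inch '[[0.6,0,0,0.1,0],[0.6,0,0,0.1,0],[0.6,0,0,0.1,0]]';  python3 -m inch '[[0.6,0,0,0.1,0],[0.6,0,0,0.1,0],[0.6,0,0,0.1,0]]'
```

```text
time_s: 6.4
position: [602.8, -41.6, 34.5]
ee_rot: [-3.142, -0.0, -2.868]
wrist_force: [-0.5, -0.7, -0.8]
grip_width: 39.3
gripper_force: 30.7
time_s: 6.7
position: [602.9, -41.6, 33.4]
ee_rot: [3.142, -0.0, -2.868]
wrist_force: [1.5, -0.2, -1.9]
grip_width: 39.0
gripper_force: 30.7
time_s: 7.0
position: [603.0, -41.6, 32.9]
ee_rot: [-3.141, 0.0, -2.868]
wrist_force: [-1.5, 0.7, 3.8]
grip_width: 39.1
gripper_force: 30.9
```

```bash
python3 -m inch '[[0.6,0,0.3,0,0],[0.6,0,0.8,0,0],[0.6,0,1.4,0,0],[0.6,0,2,0,0],[0.6,0,2.6,0,0],[0.6,0,3.2,0,0],[0.6,0,3.8,0,0],[0.6,0,4.4,0,0],[0.6,0,5,0,0],[0.6,0,5.5,0,0],[0.6,0,6,0,0],[0.6,0,6,0,0]]'; cat > f.py <<'E'
from h import *
q=sense();a=np.radians(105.6);R=np.array([[np.cos(a),np.sin(a)],[-np.sin(a),np.cos(a)]])
print('t',q['time_s'],'tcp gauge',(R@(np.array(q['position'])[:2]-[579.9,33.7])).round(1),'z',round(q['position'][2],1),'F gauge',(R@np.array(q['wrist_force'])[:2]).round(1),'Fz',round(q['wrist_force'][2],1),'M',np.round(q['moment'],2))
E
python3 f.py
```

```text
time_s: 8.2
position: [586.8, 17.1, 32.9]
ee_rot: [3.141, 0.001, -2.868]
wrist_force: [-0.1, -0.8, 5.5]
grip_width: 39.4
gripper_force: 31.3
t 8.2 tcp gauge [-17.9  -2.2] z 32.9 F gauge [-0.7  0.3] Fz 5.5 M [-0.37 -0.15  0.03]
```

```bash
python3 -m inch '[[0.6,0,0.3,0,0],[0.6,0,0.6,0,0],[0.6,0,0.9,0,0],[0.6,0,1.2,0,0],[0.6,0,1.5,0,0],[0.6,0,1.5,0,0]]' >/dev/null; python3 f.py;  python3 -m inch '[[0.6,0,0.2,0,0],[0.6,0,0.4,0,0],[0.6,0,0.4,0,0]]'>/dev/null; python3 f.py
```

```text
t 8.8 tcp gauge [-3.3 -2.1] z 32.9 F gauge [-2.7  0.2] Fz 6.0 M [-0.61 -0.25 -0.05]
t 9.1 tcp gauge [ 0.5 -2.1] z 32.9 F gauge [-2.4  0.6] Fz 6.2 M [-0.66 -0.17 -0.  ]
```

```bash
python3 -m inch '[[0.6,0,0.2,0,0],[0.6,0,0.4,0,0],[0.6,0,0.4,0,0]]'>/dev/null; python3 f.py;  python3 -m inch '[[0.6,0,0.2,0,0],[0.6,0,0.2,0,0]]'>/dev/null; python3 f.py
```

```text
t 9.4 tcp gauge [ 4.5 -2.1] z 32.9 F gauge [-2.8 -0.1] Fz 6.0 M [-0.61 -0.23 -0.01]
t 9.6 tcp gauge [ 6.4 -2.1] z 32.9 F gauge [-3.3 -0.6] Fz 5.4 M [-0.63 -0.24 -0.02]
```

```bash
python3 -m inch '[[0.6,0,0.1,0,0],[0.6,0,0.2,0,0],[0.6,0,0.2,0,0]]'>/dev/null; python3 f.py;  python3 -m inch '[[0.6,0,0.1,0,0],[0.6,0,0.1,0,0]]'>/dev/null; python3 f.py
```

```text
t 9.9 tcp gauge [ 8.3 -2.1] z 32.9 F gauge [-3. -1.] Fz 6.9 M [-0.68 -0.22 -0.02]
t 10.1 tcp gauge [ 9.3 -2.1] z 32.9 F gauge [-3.9 -0.2] Fz 5.7 M [-0.77 -0.18  0.02]
```

```bash
python3 -m inch '[[0.6,0,0.1,0,0],[0.6,0,0.1,0,0]]'>/dev/null; python3 f.py;  python3 -m inch '[[0.6,0,0.1,0,0],[0.6,0,0.1,0,0]]'>/dev/null; python3 f.py
```

```text
t 10.3 tcp gauge [10.2 -2.1] z 32.9 F gauge [-3.7  0.1] Fz 5.4 M [-0.75 -0.21  0.04]
t 10.5 tcp gauge [11.3 -2.1] z 32.9 F gauge [-2.7  0.2] Fz 5.0 M [-0.74 -0.19 -0.  ]
```

```bash
python3 -m inch '[[0.6,0,0.1,0,0],[0.6,0,0.1,0,0]]'>/dev/null; python3 f.py;  python3 -m inch '[[0.6,0,0.1,0,0],[0.6,0,0.1,0,0]]'>/dev/null; python3 f.py
```

```text
t 10.7 tcp gauge [12.2 -2.1] z 32.9 F gauge [-3.5 -0.4] Fz 6.0 M [-0.77 -0.24  0.02]
t 10.9 tcp gauge [13.2 -2.1] z 32.9 F gauge [-3.7  0.1] Fz 4.4 M [-0.76 -0.18 -0.06]
```

```bash
python3 -m inch '[[0.6,0,0.1,0,0],[0.6,0,0.1,0,0]]'>/dev/null; python3 f.py;  python3 -m inch '[[0.6,0,0.1,0,0],[0.6,0,0.1,0,0]]'>/dev/null; python3 f.py
```

```text
t 11.1 tcp gauge [14.2 -2.1] z 32.9 F gauge [-4.1  0.3] Fz 6.2 M [-0.74 -0.23 -0.05]
t 11.3 tcp gauge [15.1 -2. ] z 32.9 F gauge [-3.5  0.1] Fz 4.8 M [-0.81 -0.24 -0.03]
```

```bash
python3 -m inch '[[0.6,0,0.1,0,0],[0.6,0,0.1,0,0]]'>/dev/null; python3 f.py;  python3 -m inch '[[0.6,0,0.1,0,0],[0.6,0,0.1,0,0]]'>/dev/null; python3 f.py
```

```text
t 11.5 tcp gauge [16.  -1.9] z 32.9 F gauge [-4.2  0.5] Fz 5.5 M [-0.89 -0.17  0.02]
t 11.7 tcp gauge [16.4 -2. ] z 32.9 F gauge [-5.9  0.1] Fz 6.3 M [-1.2  -0.27 -0.04]
```

```bash
python3 -m inch '[[0.6,0,0.05,0,0],[0.6,0,0.05,0,0]]'>/dev/null; python3 f.py;  python3 -m inch '[[0.6,0,0.05,0,0],[0.6,0,0.05,0,0]]'>/dev/null; python3 f.py
```

```text
t 11.9 tcp gauge [16.4 -1.9] z 32.9 F gauge [-6.  -0.3] Fz 5.4 M [-1.41 -0.32  0.08]
t 12.1 tcp gauge [16.5 -2. ] z 33.0 F gauge [-8.6  0.4] Fz 5.3 M [-1.59 -0.38  0.04]
```

```bash
python3 -m inch '[[0.6,0,0.05,0,0],[0.6,0,0.05,0,0]]'>/dev/null; python3 f.py; python3 f.py; python3 -m inch '[[0.6,0,0.03,0,0],[0.6,0,0.03,0,0]]'>/dev/null; python3 f.py
```

```text
t 12.3 tcp gauge [16.6 -2. ] z 33.0 F gauge [-8.9  0.2] Fz 5.9 M [-1.82 -0.41 -0.03]
t 12.3 tcp gauge [16.6 -2. ] z 33.0 F gauge [-8.9  0.2] Fz 5.9 M [-1.82 -0.41 -0.03]
t 12.5 tcp gauge [16.7 -2. ] z 33.0 F gauge [-8.8 -0.1] Fz 6.0 M [-1.93 -0.46  0.01]
```

```bash
python3 -m inch '[[0.6,0,0.06,0,0],[0.6,0,0.06,0,0],[0.6,0,0.06,0,0]]'; python3 f.py
```

```text
time_s: 12.8
position: [577.2, 50.5, 33.0]
ee_rot: [-3.135, 0.0, -2.87]
wrist_force: [1.6, -9.6, 5.4]
grip_width: 39.4
gripper_force: 31.4
t 12.8 tcp gauge [16.9 -2. ] z 33.0 F gauge [-9.7  1. ] Fz 5.4 M [-2.18 -0.48  0.01]
```

```bash
python3 -m inch '[[0,0,0,0,0],[-0.2,0,0,0,0],[-0.5,0,0,0,0],[-0.6,0,0,0,0],[-0.6,0,0,0,0],[-0.6,0,0,0,0]]'; python3 f.py
```

```text
time_s: 13.4
position: [576.0, 53.4, 32.3]
ee_rot: [3.141, -0.001, -2.868]
wrist_force: [0.5, -0.2, 0.3]
grip_width: 68.3
gripper_force: 0.0
t 13.4 tcp gauge [20.1 -1.6] z 32.3 F gauge [-0.3 -0.5] Fz 0.3 M [ 0.04  0.01 -0.04]
```

```bash
python3 -m inch '[[-0.6,0,0,-1,0],[-0.7,0,0,-3,0],[-0.8,0,0,-6,0],[-0.8,1,0,-9,0],[-0.8,3,0,-11,0],[-0.8,5,0,-12,0],[-0.8,5,0,-12,0],[-0.8,5,0,-12,0],[-0.8,5,0,-12,0]]'; python3 - <<'E'
from h import *
s=wrist();save(s,'w3');np.savez('w3.npz',**s)
E
```

```text
time_s: 14.3
position: [528.9, 39.8, 152.2]
ee_rot: [3.142, 0.0, -2.868]
wrist_force: [-0.8, -0.0, 0.1]
grip_width: 76.6
gripper_force: 0.0
```

View pics/w3.png

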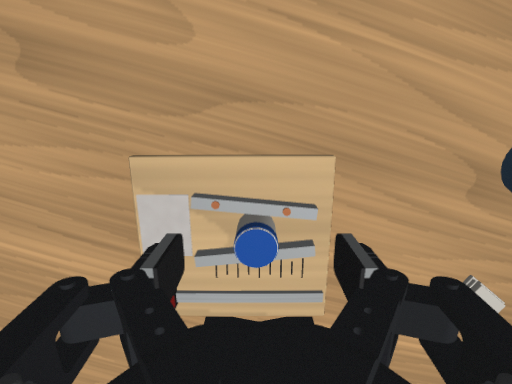

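The plug stands upright between both fences, with its top at about (256,245). The board corners are at (131,155) and (335,155), and the red grip is hidden behind the left finger.

```bash
python3 - <<'E'
from h import *
s=dict(np.load('w3.npz'))
g=cv2.cvtColor(s['image'],cv2.COLOR_RGB2GRAY)
P=np.array([(131,155),(335,155),(138,195),(189,195)],np.float32).reshape(-1,1,2)
Q=cv2.cornerSubPix(g,P.copy(),(4,4),(-1,-1),(3,30,.01)).reshape(-1,2);print(Q.tolist())
o,a=fit([(-115,75),(95,75),(-107.5,35),(-52.5,35)],onz(s,Q,10))
h=cv2.cvtColor(s['image'],cv2.COLOR_RGB2HSV);m=cv2.inRange(h,np.array((105,150,150)),np.array((125,255,255)))
n,l,st,c=cv2.connectedComponentsWithStats(m);i=1+st[1:,4].argmax();print(st[i],c[i])
p=onz(s,[c[i]],60)[0][:2];ra=np.radians(105.6);R=np.array([[np.cos(ra),np.sin(ra)],[-np.sin(ra),np.cos(ra)]])
print('plug gauge (f.py frame)',R@(p-[579.9,33.7]),'own fit',R@(p-o))
t=g2w([579.9,33.7],ra,-85,-85);print('grip',t)
togo([*t,110],195.6)
E
```

```text
[[128.85653686523438, 156.7689666748047], [334.8088073730469, 155.69097900390625], [138.0, 195.0], [190.41973876953125, 196.4116668701172]]
gauge [580.   35.2] 105.88 res [[-0.9, 1.7], [-0.4, -0.9], [-0.1, -0.7], [1.4, -0.0]]
[ 235  230   42   37 1222] [255.71849427 248.08101473]
plug gauge (f.py frame) [16.53800626 -1.01846945] own fit [15.12093214 -0.54217727]
grip [684.62700293 -25.31063343]
rows cm [-13.25 -10.48   4.19] spin 0.05
```

```bash
python3 -m inch '[[-0.5,-2,-2,0,0],[-0.3,-5,-4,0,0],[-0.3,-8,-6.5,1,0],[-0.3,-11,-9,2,0],[-0.3,-12.5,-10,3,0],[-0.3,-13.2,-10.5,4,0],[-0.3,-13.2,-10.5,4.2,0],[-0.3,-13.2,-10.5,4.2,0],[-0.3,-13.2,-10.5,4.2,0]]'; python3 f.py; python3 - <<'E'
from h import *
s=wrist();save(s,'w4')
h=cv2.cvtColor(s['image'],cv2.COLOR_RGB2HSV);m=cv2.inRange(h,np.array((0,150,60)),np.array((8,255,255)))|cv2.inRange(h,np.array((174,150,60)),np.array((180,255,255)))
n,l,st,c=cv2.connectedComponentsWithStats(m);k=st[1:,4].argsort()[::-1][:2]+1;print(st[k],c[k])
E
```

```text
time_s: 15.25
position: [682.7, -25.3, 110.9]
ee_rot: [3.141, -0.001, -2.868]
wrist_force: [0.3, 0.4, 1.5]
grip_width: 55.6
gripper_force: 0.0
t 15.25 tcp gauge [-84.4 -83.1] z 110.9 F gauge [ 0.3 -0.4] Fz 1.5 M [-0.   -0.01  0.01]
[[254 140  19  81 743]] [[262.86810229 194.61507402]]
```

View pics/w4.png

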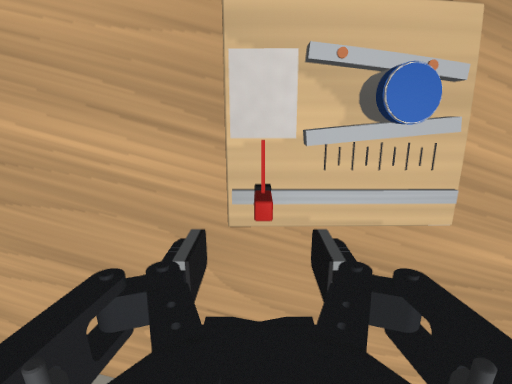

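The grip's top is centred at about (264,212) and the needle runs up to (263,140). I'll check the grip against the TCP.

```bash
python3 - <<'E'
from h import *
s=wrist();p=onz(s,[(264,212)],54.5)[0];q=onz(s,[(409,92)],60)[0];ra=np.radians(105.6);R=np.array([[np.cos(ra),np.sin(ra)],[-np.sin(ra),np.cos(ra)]])
for v in(p,q):print(v,R@(v[:2]-[579.9,33.7]))
togo([p[0],p[1],29],195.6)
E
```

```text
[684.06986099 -21.51731947  54.5       ] [-81.19659548 -85.48347905]
[576.83095096  46.72110607  60.        ] [13.36677006 -0.54564036]
rows cm [-0.18  0.35  8.25] spin 0.09
```

```bash
python3 -m inch '[[-0.3,-0.2,0.35,3,0],[-0.3,-0.2,0.35,6,0],[-0.3,-0.2,0.35,7.5,0],[-0.3,-0.2,0.35,8.1,0],[-0.3,-0.2,0.35,8.1,0],[0.2,-0.2,0.35,8.1,0],[0.4,-0.2,0.35,8.1,0],[0.5,-0.2,0.35,8.1,0],[0.6,-0.2,0.35,8.1,0],[0.7,-0.2,0.35,8.1,0],[0.8,-0.2,0.35,8.1,0],[0.8,-0.2,0.35,8.1,0]]' 20; python3 f.py
```

```text
time_s: 16.55
position: [685.1, -21.9, 30.2]
ee_rot: [-3.141, 0.001, -2.868]
wrist_force: [-0.4, 0.9, 5.2]
grip_width: 13.6
gripper_force: 20.0
t 16.55 tcp gauge [-81.9 -86.3] z 30.2 F gauge [1.  0.2] Fz 5.2 M [0.11 0.15 0.05]
```

```bash
python3 -m inch '[[0.8,0,0.3,-0.1,0],[0.8,0,1.2,-0.1,0],[0.8,0,2.4,-0.1,0],[0.8,0,3.6,-0.1,0],[0.8,0,4.8,-0.1,0],[0.8,0,6,-0.1,0],[0.8,0,7.2,-0.1,0],[0.8,0,8.4,-0.1,0],[0.8,0,9.2,-0.1,0],[0.8,0,9.7,-0.1,0],[0.8,0,9.7,-0.1,0],[0.8,0,9.7,-0.1,0]]'; python3 f.py
```

```text
time_s: 17.75
position: [658.4, 72.1, 30.3]
ee_rot: [3.14, 0.0, -2.868]
wrist_force: [4.4, 1.5, -6.3]
grip_width: 13.7
gripper_force: 19.5
t 17.75 tcp gauge [ 15.9 -85.9] z 30.3 F gauge [ 0.3 -4.7] Fz -6.3 M [ 0.49 -0.88  0.02]
```

```bash
python3 -m inch '[[0.8,0,0.1,0,0],[0.8,0,0.1,0,0],[0.8,0,0.1,0,0]]' >/dev/null; python3 f.py; python3 -m inch '[[0.6,0,0,0,0],[0.4,0,0,0,0],[0.1,0,0,0,0],[-0.1,0,0,0,0],[-0.2,0,0,0,0],[-0.2,0,0,-2,0],[-0.2,0,0,-5,0],[-0.2,2,0,-9,0],[-0.2,5,0,-12,0],[-0.2,8,0,-12,0],[-0.2,8,0,-12,0],[-0.2,8,0,-12,0]]'; python3 - <<'E'
from h import *
s=wrist();save(s,'w5');np.savez('w5.npz',**s)
E
```

```text
t 18.05 tcp gauge [ 15.8 -86. ] z 30.3 F gauge [ 0.4 -4.7] Fz -7.1 M [ 0.29 -1.09  0.03]
time_s: 19.25
position: [580.8, 50.7, 150.9]
ee_rot: [-3.142, 0.001, -2.869]
wrist_force: [0.5, -0.2, 0.5]
grip_width: 51.3
gripper_force: 0.0
```

View pics/w5.png

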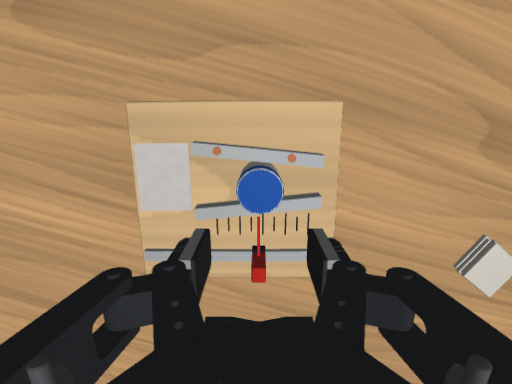

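The needle, at about x=259, is nearly level with the plug centre at about 260. The grip top is at (259,271), so I'll compute the remaining offset.

```bash
python3 - <<'E'
from h import *
s=dict(np.load('w5.npz'));im=s['image']
h=cv2.cvtColor(im,cv2.COLOR_RGB2HSV)
def big(m):
    n,l,st,c=cv2.connectedComponentsWithStats(m);i=1+st[1:,4].argmax();print(st[i],c[i]);return st[i],l==i,c[i]
st,l,cb=big(cv2.inRange(h,np.array((105,150,150)),np.array((125,255,255))))
st,l,cr=big(cv2.inRange(h,np.array((0,180,150)),np.array((8,255,255))))
for r in range(st[1],st[1]+st[3],4):
    x=np.where(l[r])[0];print(r,x.min(),x.max(),end='; ')
rr=[r for r in range(272,280)];cx=np.mean([np.where(l[r])[0].mean() for r in rr if l[r].any()]);print(cx)
ra=np.radians(105.7);R=np.array([[np.cos(ra),np.sin(ra)],[-np.sin(ra),np.cos(ra)]])
pl=onz(s,[cb],60)[0];gr=onz(s,[(cx,271)],54.5)[0]
for v in(pl,gr):print(R@(v[:2]-[579.9,33.7]))
# board edge direction from far edge and rail
E=onz(s,[(127.5,102),(342,102)],10);d=E[1]-E[0];print('edge yaw',np.degrees(np.arctan2(d[1],d[0])),np.linalg.norm(d))
Q=onz(s,[(135,143),(189,143),(137,212),(190,211)],10);d=Q[1]-Q[0]+Q[3]-Q[2];print('patch yaw',np.degrees(np.arctan2(d[1],d[0])))
for v in(Q[0]+Q[1])/2,(Q[2]+Q[3])/2: print(R@(v[:2]-[579.9,33.7]))
E
```

```text
[ 238  170   44   43 1475] [259.66169492 191.1220339 ]
[252 269  14  13 173] [258.76300578 275.02890173]
269 253 265; 273 253 265; 277 252 265; 281 253 264; 258.75
[16.4252326  -0.71277664]
[ 15.67535018 -79.72909269]
edge yaw 105.50493993200546 205.8480826873329
patch yaw 106.1463770449265
[-80.09122477  35.30677246]
[-84.69795624 -36.10712824]
```

The pointer is about 0.8–1 mm short by both camera and arm readings. I'll close the jaws centred on the plug's x to nudge it.

```bash
python3 - <<'E'
from h import *
t=g2w([579.9,33.7],np.radians(105.6),16.9,-85.5);togo([*t,31],195.6)
E
```

```text
rows cm [-7.91  0.07 11.97] spin 0.04
```

```bash
python3 -m inch '[[-0.2,-3,0.05,0,0],[-0.2,-6,0.05,0,0],[-0.2,-7.7,0.05,1,0],[-0.2,-7.9,0.05,5,0],[-0.2,-7.9,0.05,9,0],[-0.2,-7.9,0.05,11.2,0],[-0.2,-7.9,0.05,11.8,0],[-0.2,-7.9,0.05,11.8,0],[-0.2,-7.9,0.05,11.8,0]]'; python3 f.py
```

```text
time_s: 20.2
position: [658.7, 72.9, 33.6]
ee_rot: [-3.141, 0.002, -2.868]
wrist_force: [-0.4, 0.0, 1.0]
grip_width: 51.3
gripper_force: 0.0
t 20.2 tcp gauge [ 16.5 -86.4] z 33.6 F gauge [0.1 0.4] Fz 1.0 M [ 0.02 -0.01  0.04]
```

```bash
python3 -m inch '[[0.2,0,0.05,0,0],[0.5,0,0.05,0,0],[0.8,0,0.05,0,0],[0.8,0,0.05,0,0],[0.8,0,0.05,0,0],[0.8,0,0.05,0,0],[0.8,0,0.05,0,0],[0.8,0,0.05,0,0]]' 20; python3 f.py
```

```text
time_s: 21.0
position: [658.0, 73.1, 34.0]
ee_rot: [-3.141, 0.003, -2.869]
wrist_force: [-0.8, -0.7, 5.2]
grip_width: 13.6
gripper_force: 24.2
t 21.0 tcp gauge [ 17.  -85.8] z 34.0 F gauge [-0.5  0.9] Fz 5.2 M [-0.05  0.07  0.01]
```

```bash
python3 -m inch '[[0.6,0,0,0,0],[0.4,0,0,0,0],[0.1,0,0,0,0],[-0.1,0,0,0,0],[-0.2,0,0,0,0],[-0.2,0,0,-2,0],[-0.2,0,0,-5,0],[-0.2,2,0,-9,0],[-0.2,5,0,-12,0],[-0.2,8,0,-12,0],[-0.2,8,0,-12,0],[-0.2,8,0,-12,0]]'; python3 - <<'E'
from h import *
s=wrist();h=cv2.cvtColor(s['image'],cv2.COLOR_RGB2HSV)
def big(m):
    n,l,st,c=cv2.connectedComponentsWithStats(m);i=1+st[1:,4].argmax();print(st[i],c[i]);return c[i]
ra=np.radians(105.7);R=np.array([[np.cos(ra),np.sin(ra)],[-np.sin(ra),np.cos(ra)]])
for lo,hi,z in(((105,150,150),(125,255,255),60),((0,180,150),(8,255,255),54.5)):
    c=big(cv2.inRange(h,np.array(lo),np.array(hi)));print(R@(onz(s,[c],z)[0][:2]-[579.9,33.7]))
E
```

```text
time_s: 22.2
position: [579.6, 51.4, 152.8]
ee_rot: [3.142, 0.001, -2.869]
wrist_force: [0.7, 0.8, 0.7]
grip_width: 51.0
gripper_force: 0.0
[ 237  171   44   43 1455] [258.49140893 191.67972509]
[16.43609126 -0.76744543]
[253 268  13  14 177] [259.05649718 274.61016949]
[ 16.96491483 -83.76896462]
```

The pointer now reads within about 0.5 mm of the plug's centre. The plug hasn't moved and the arm is clear, so I'm handing the job in.

```bash
python3 -c "from rig import close_job; print(close_job())"
```

```text
the job is handed in; nothing more can be done
None
```

The blue plug is wedged upright between both fences after a push of about 10 N, the red pointer is level with its centre to about 0.5 mm by camera, and the job was handed in at about 22 s; no verdict was returned.

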